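# Roll a round handle blank into the V of the end-boring jig

## Task

Roll the thicker of the two round handle blanks across the bench, over the ramp of the boring jig and into its V, and slide it endwise along the V so that it lies there with its end butted up against the upright end plate, ready to be bored. Nudge it along gently with the fingertips or the outside of the fingers only: do not pinch it, pick it up or stand it on end. Leave the thinner blank and all the tools where they are.

Things in the scene. Friction and masses are not known exactly. Their poses are not given: they have to be found in the camera images.
- blank: The thicker round handle blank: smooth pale wood, diameter 40 mm, length 180 mm, about 0.17 kg, lying on the bench left or right of the jig, within 0.26 rad of parallel to the V and 20 to 52 mm short of the end plate. Rolls easily if pushed at or below mid-height (jams if pushed on its upper half), soon stops. Origin at the middle of its axis, 20 mm up; its y axis runs along the cylinder, either way round; x and z turn as it rolls.
- jig: Boring jig screwed fast to the bench: a low beech V-block, a ramp up each long side, an upright end plate at its far end. Origin on the bench under the V's middle line, at the plate's working face. x runs along the V away from the robot into the plate, y across it to the left, z up. V-block from x = -172 to 0 mm. End plate: x = 0 to 20 mm, 110 mm wide, 80 mm high; foot and ribs behind it to x = 95 mm.
- land_left (a point): Middle of the top edge of the left side of the V-block, at x = -86, y = 20, z = 23 mm in the jig's frame. From outside: ramp from the bench at y = 74 mm (1 mm toe) straight up to 23 mm high at y = 22 mm, flat land to y = 19 mm, then the 90 degree V down to 6 mm high at y = 2 mm. All the same along x. Axes as the jig's.
- land_right (a point): The same on the right side, at y = -20 mm: the block is alike on both sides. Axes as the jig's.
- v_home (a point): Point above the V where the middle of the thicker blank is when it lies in the V with its end against the plate: x = -90, y = 0, z = 32 mm in the jig's frame. The blank's near end then overhangs the V-block's near end by 8 mm. Axes as the jig's.
- dowel: The thinner round blank, not wanted: diameter 28 mm, length 180 mm, same wood, lying loose on the other side of the jig. Origin at the middle of its axis, y along it. Leave it alone.
- mallet: Beech joiner's mallet lying on its side left of the work: head 85 x 135 x 62 mm, handle 27 mm thick reaching 240 mm from the head along its own -x. Origin under the middle of the head. Leave it alone.
- chisel: Bevel-edge chisel lying on the bench to the left behind the jig: dark wooden handle 125 mm long and 26 mm thick along its own -x, steel blade to 150 mm along its +x. Origin under the front of the handle. Leave it alone.
- try_square: Try square lying flat near the robot on the right: dark wooden stock 22 x 115 x 18 mm along its own y, thin steel blade 150 mm long along its +x. Origin under the middle of the stock. Leave it alone.
- sanding_block: Cork sanding block, 110 x 60 x 36 mm, on the bench to the right behind the jig. Origin under its middle. Leave it alone.
- drill: Cordless drill standing on its battery right of the work, about 210 mm high, bit pointing along its own x. Origin under the middle of the battery. Leave it alone.
- glue: White glue bottle, 60 mm in diameter, 165 mm high, standing at the back left. Origin under its middle. Leave it alone.
- tape: Grey tape measure, 68 x 36 x 64 mm, standing at the back right. Origin under its middle. Leave it alone.
Mind the look-alikes: they are no part of the job. Leave any orange look-alike of the blank alone.

How it is judged:
On the way, in this order (a step that is already met when the one before it is completed fails the run):
1. the thicker blank is rolling on the bench beside the jig (turning at more than 0.6 rad/s, about 12 mm/s of travel) (angular speed of blank above 0.6 rad/s and linear speed of blank above 0.008 m/s and (y of blank in the frame of jig above 0.08 m or y of blank in the frame of jig below -0.08 m) and height (world z) of blank below 0.032 m), for 0.1 s.
2. the thicker blank lies down in the V (x of blank in the frame of jig between -0.17 and -0.085 m and y of blank in the frame of jig between -0.004 and 0.004 m and z of blank in the frame of jig between 0.028 and 0.036 m and angle between the y axis of blank and the x axis of jig, either way round below 0.05 rad), for 0.2 s.
At the end, for the whole second after the job is handed in: The thicker blank lies at rest in the V (axis within 3 mm of the V's centre line and of its seated height, and within 0.03 rad of the V's direction) with its end within 3 mm of the end plate; the thinner blank and the tools are within 30 mm of where they stood (x of blank in the frame of jig between -0.093 and -0.086 m and y of blank in the frame of jig between -0.003 and 0.003 m and z of blank in the frame of jig between 0.029 and 0.0353 m and angle between the y axis of blank and the x axis of jig, either way round below 0.03 rad and linear speed of blank below 0.01 m/s and distance of each of dowel, mallet, chisel, try_square, sanding_block, drill, glue, tape from where it was at the start of the episode below 0.03 m); the robot touches nothing.
It fails at once if the thicker blank is lifted (its axis more than 12 mm above its lying height beside the jig, or more than 53 mm above the bench anywhere) (height (world z) of blank above 0.053 m or (height (world z) of blank above 0.032 m and (y of blank in the frame of jig above 0.09 m or y of blank in the frame of jig below -0.09 m))).
It fails at once if the thicker blank is stood up or picked up by one end (axis more than 0.35 rad from level) (angle between blank's own y axis and vertical below 1.22 rad or angle between blank's own y axis and vertical above 1.92 rad).
It fails at once if the fingers squeeze or shove the thicker blank with more than 35 N (contact force between the fingers and blank above 35 N).
It fails at once if the thinner blank or a tool is moved by more than 30 mm (distance of any of dowel, mallet, chisel, try_square, sanding_block, drill, glue, tape from where it was at the start of the episode above 0.03 m).
It also fails if it takes over 48 s, if anything falls off the work surface, if the arm or the gripper's body presses on something with over 40 N, if the wrist force passes 120 N, or if a joint passes its speed limit or range.

## Robot

A 6-joint arm with a two-finger parallel gripper is mounted at the origin on the work surface. World frame = base frame: x ahead of the robot, y to its left, z up, the work surface at z = 0. Lengths are in m, angles in rad, forces in N, time in s.
With the tool pointing down it reaches from about 0.3 to 0.75 m from the base axis. Payload 8.5 kg.
Tool frame: the origin (TCP) lies midway between the tips of the shut fingers; the grasp point (between the pads) lies arm.grasp_offset behind it (arm.grasp_offset is the distance from the TCP to the grasp point, in m); z points along the fingers, y is the line along which they close (so a half turn about z gives the same grasp; the last joint's range is limited). The gripper opens to 85 mm and grips with 20 to 120 N. Pads are 22 mm wide; open, the fingers measure 114 mm over their backs; the gripper's body (76 mm by 85 mm) begins 54 mm behind the grasp point. The pads swing forward as they close: fully open they stand 13 mm farther back than shut.
Start: joints at [-1.548, 0.381, 1.297, -0, 1.464, -0.215], TCP at [0.13, -0.535, 0.231] pointing down, gripper open.
Joint ranges: [-3.11, 3.11], [-0.89, 2.33], [0.22, 2.48], [-1.42, 4.56], [0.17, 2.85], [-2.88, 2.88]. Speed limits (rad/s): [2.39, 2.39, 3.14, 3.14, 3.14, 3.14].

## Interface

Orientations are given as a rotation vector (axis times angle).
In Python, from bench import arm gives the robot as it stands. The module is installed in compiled form; this text tells all that it offers.
- The arm moves only by the tool step_arm, never from a script. Its arguments are lists of equal length, an entry for each row: "rot": the turn, a rotation vector about the tool's x, y, z in rad, a list of three; "offset": the shift along the tool's x, y, z in mm, a list of three; "fingers": the finger opening in mm, from 0 to 85.4. A call has 1 to 5 rows; each row shifts and turns the commanded pose from where the row before left it, along the tool's axes as they then stand; what a row does not reach is not made up. A row lasts 1/12 s, in which the tool goes at most 41.7 mm and 7.16 degrees, less where a joint would pass 70% of its speed; a pose out of reach is approached as far as the arm can. A call with a gripper value outside its range is refused whole. The fingers move at their own pace and stop on an object; "grip_force" is the grip in N (left out, the last holds). Time passes only in rows, so rows that do not move let the fingers close. It gives the time, the measured TCP pose, the force, the opening and the grip force at its end, in the units of the state.
- arm.observe(): the state, without advancing time (a new reading comes with each control period).
- arm.camera(name): name is "scene" or "top"; returns the picture (384x512x3 uint8, blue, green, red); there is no depth.
- arm.camera_info(name): a dict with "mtx" (3x3 intrinsics, pixels), "k1" (the pictures are not rectified: a ray, as slopes to the right and down, at radius r is drawn at 1 + k1 r^2 times it, then the intrinsics apply), "R" (3x3) and "t" (3): a world point X has camera coordinates R X + t. Camera axes: x right, y down, z forward; pixel columns grow to the right and rows downward; lengths in m; the calibration is good to about 2 mm. A picture is of the moment at which its call begins. camera_info takes no time and is no camera call.
- arm.sign_off(): hands the job in; it is judged then, once.
The state is a dict: "t": time; "joints": joint angles; "qvel": joint speeds; "tau": joint torques, N m; "tcp_pos": TCP position; "tool_rot": TCP orientation; "ft_force": force on the tool from outside, world axes, zero at the start; "moment": the same for the moment, N m; "width": opening from 0.0 (shut) to 1.0 (fully open); "finger_force": force on a finger pad.
Only numpy, scipy, OpenCV 4.12 (cv2) and the standard library are available. Lean on these libraries where they do the work, as an engineer would, in place of code of your own. Each camera call takes 0.05 s, during which the arm holds its last target. There are 200 camera calls.

## Working session

There is one attempt and no reset: what is moved stays moved. The work goes in short steps, Python scripts to look and compute and a tool call to move; the robot and the scene stay as the last step left them, time stands still between calls to the robot, and variables do not carry over. Pictures are saved under pics/ and viewed, at most 12 in all, crops included, and the job is handed in when it is done.

Besides the shell and the picture viewer there is one more tool, called by a JSON object that holds its "name" and its "arguments". step_arm: Moves the arm, as the interface text tells. Its arguments: {"type":"object","properties":{"rot":{"type":"array"},"offset":{"type":"array"},"fingers":{"type":"array"},"grip_force":{"type":"number"}},"required":["rot","offset","fingers"]}

```bash
mkdir -p pics
cat > h.py <<'E'
import numpy as np, cv2
from bench import arm
from scipy.spatial.transform import Rotation as Rn
def px2w(cam,u,v,z):
    c=arm.camera_info(cam);K=np.array(c["mtx"]);R=np.array(c["R"]);t=np.array(c["t"])
    p=cv2.undistortPoints(np.array([[[u,v]]],float),K,np.array([c["k1"],0,0,0,0.]))[0,0]
    d=R.T@np.array([p[0],p[1],1]);o=-R.T@t
    return o+d*(z-o[2])/d[2]
def w2px(cam,X):
    c=arm.camera_info(cam)
    r=cv2.Rodrigues(np.array(c["R"],float))[0]
    return cv2.projectPoints(np.array([X],float),r,np.array(c["t"],float),np.array(c["mtx"],float),np.array([c["k1"],0,0,0,0.]))[0][0,0]
E
python3 - <<'E'
from h import *
a=arm.camera("top");b=arm.camera("scene")
cv2.imwrite("pics/top.png",cv2.resize(a,(800,600),interpolation=cv2.INTER_CUBIC));cv2.imwrite("pics/scene.png",b)
s=arm.observe();print(s["t"],s["tcp_pos"],Rn.from_rotvec(s["tool_rot"]).as_matrix().round(3) if len(s["tool_rot"])==3 else s["tool_rot"],s["width"],arm.grasp_offset)
for c in("top","scene"):
    i=arm.camera_info(c);print(c,-np.array(i["R"]).T@i["t"])
E
```

```text
0.1 [ 0.12955165 -0.53425422  0.23077132] [[ 0.972  0.236 -0.   ]
 [ 0.236 -0.972  0.001]
 [ 0.    -0.001 -1.   ]] 0.9995211862970211 0.0187
top [0.39141474 0.00288407 1.26458791]
scene [1.02394543 0.8046683  0.92720221]
```

View pics/top.png

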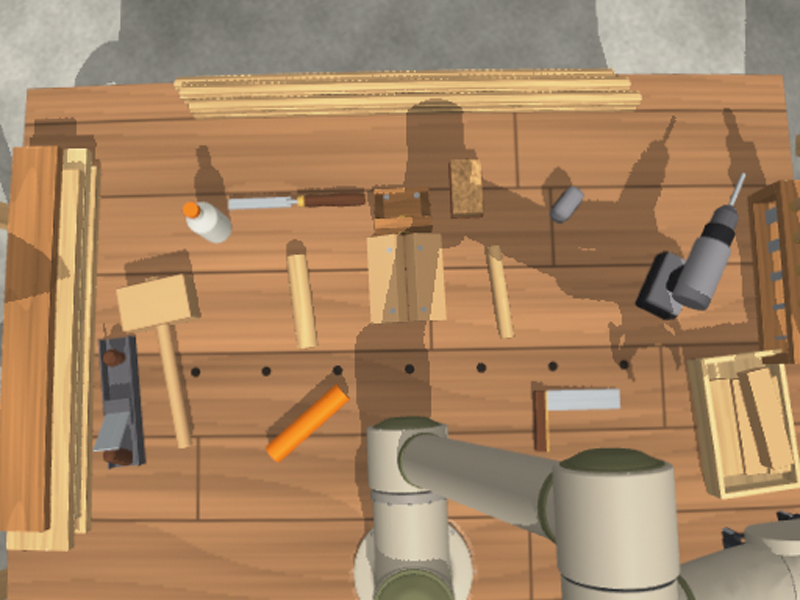

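View pics/scene.png

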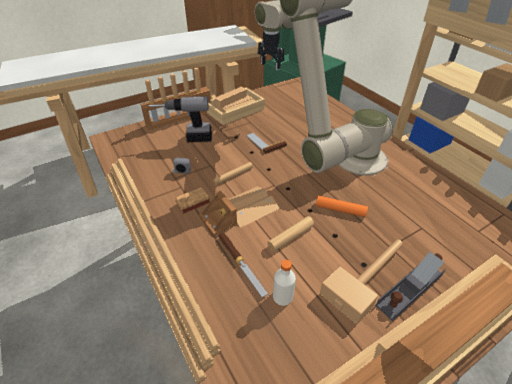

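The thicker blank lies left of the jig at about (303,300) in the enlarged top view, and the jig V is at about (407,278). The dowel is on the right. I'll take a closer crop.

Run:
```python
from h import *
a=arm.camera("top")
c=a[105:235,165:345]  # 180x130
cv2.imwrite("pics/crop.png",cv2.resize(c,None,fx=4.4,fy=4.4,interpolation=cv2.INTER_CUBIC))
```

```text
(no output)
```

View pics/crop.png

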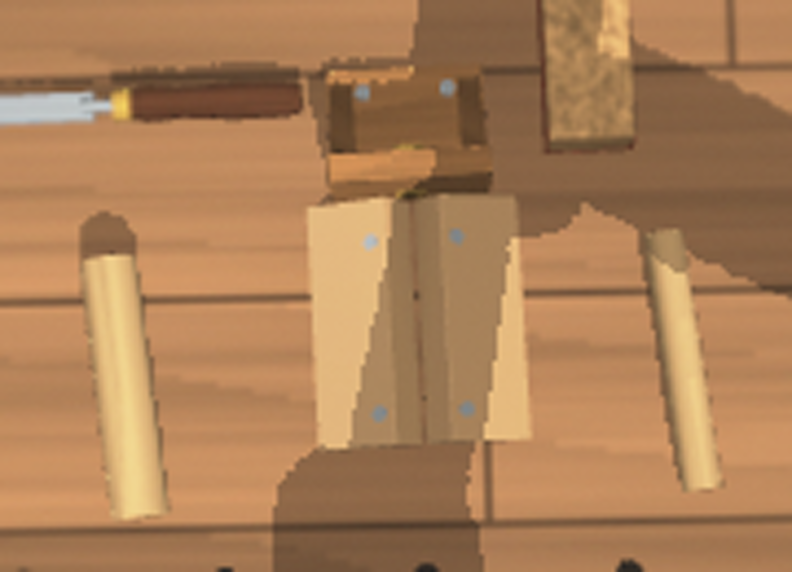

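In the crop, the jig ramp corners are (318,447), (531,438), (307,207) and (517,196). The blank's edges run from (83,257)/(137,253) at the far end to (113,519)/(168,512) at the near end.

Run:
```python
from h import *
def P(x,y,z): return px2w("top",165+(x+.5)/4.4-.5,105+(y+.5)/4.4-.5,z)[:2]
nl,nr,fl,fr=P(318,447,.001),P(531,438,.001),P(307,207,.001),P(517,196,.001)
print(nl,nr,fl,fr)
vn,vf=P(424,441,.006),P(413,197,.006);print("V",vn,vf)
d1=((fl-nl)+(fr-nr))/2;d2=(nl-nr+fl-fr)/2
print(np.linalg.norm(d1),np.linalg.norm(d2),np.arctan2(d1[1],d1[0]),np.arctan2(-d2[0],d2[1]),np.arctan2(*(vf-vn)[::-1]))
far=(fl+fr)/2;near=(nl+nr)/2
print("far",far,near)
yaw=np.mean([np.arctan2(d1[1],d1[0]),np.arctan2(-d2[0],d2[1]),np.arctan2(*(vf-vn)[::-1])])
x=np.array([np.cos(yaw),np.sin(yaw)]);y=np.array([-x[1],x[0]])
o=(near+far)/2+x*.086
print("yaw",yaw,"o",o)
for n,p in dict(f1=(83,257),f2=(137,253),n1=(113,519),n2=(168,512)).items(): print(n,P(*p,.02))
f=(P(83,257,.02)+P(137,253,.02))/2;n=(P(113,519,.02)+P(168,512,.02))/2
c=(f+n)/2;d=f-n
print("blank",c,np.linalg.norm(d),"yaw",np.arctan2(d[1],d[0]),"in jig",(c-o)@x,(c-o)@y)
```

```text
[0.47763928 0.07579975] [ 0.48117132 -0.07260564] [0.64761724 0.08150087] [ 0.65265178 -0.06703757]
V [0.48011678 0.00192522] [0.6522921  0.00645177]
0.17082216443720757 0.14853368672268558 0.032991163902381444 0.02884112866551219 0.02628431270407931
far [0.65013451 0.00723165] [0.4794053  0.00159705]
yaw 0.029372201757324315 o [0.65073281 0.00694   ]
f1 [0.61164271 0.23675934]
f2 [0.61368385 0.19902241]
n1 [0.42946209 0.21586587]
n2 [0.43361774 0.17804461]
blank [0.5221016  0.20742306] 0.1823292997355041 yaw 0.1150770056655523 in jig -0.1226879466221079 0.2041742222160513
```

{"name": "step_arm", "arguments": {"rot": [[0, 0, 0], [0, 0, 0], [0, 0, 0], [0, 0, 0], [0, 0, 0]], "offset": [[24.5, -29.7, 0], [24.5, -29.7, 0], [24.5, -29.7, 0], [24.5, -29.7, 0], [24.5, -29.7, 0]], "fingers": [85, 85, 85, 85, 85]}}

```text
t: 0.57
tcp_pos: [0.214, -0.3595, 0.2311]
tool_rot: [-3.119, -0.372, -0.0]
ft_force: [0.1, -0.3, 0.8]
width: 0.995
finger_force: 0.0
```

{"name": "step_arm", "arguments": {"rot": [[0, 0, 0], [0, 0, 0], [0, 0, 0], [0, 0, 0], [0, 0, 0]], "offset": [[24.5, -29.7, 0], [24.5, -29.7, 0], [24.5, -29.7, 0], [24.5, -29.7, 0], [24.5, -29.7, 0]], "fingers": [85, 85, 85, 85, 85]}}

```text
t: 0.98
tcp_pos: [0.2979, -0.1863, 0.2313]
tool_rot: [3.119, 0.372, 0.0]
ft_force: [1.3, -0.3, -0.2]
width: 0.995
finger_force: 0.0
```

{"name": "step_arm", "arguments": {"rot": [[0, 0, 0], [0, 0, 0], [0, 0, 0], [0, 0, 0], [0, 0, 0]], "offset": [[24.5, -29.7, 0], [24.5, -29.7, 0], [24.5, -29.7, 0], [24.5, -29.7, 0], [24.5, -29.7, 0]], "fingers": [85, 85, 85, 85, 85]}}

```text
t: 1.4
tcp_pos: [0.382, -0.0129, 0.2314]
tool_rot: [3.119, 0.373, 0.0]
ft_force: [0.9, -0.3, -0.0]
width: 0.995
finger_force: 0.0
```

{"name": "step_arm", "arguments": {"rot": [[0, 0, 0], [0, 0, 0], [0, 0, 0], [0, 0, 0], [0, 0, 0]], "offset": [[24.5, -29.7, 0], [24.5, -29.7, 0], [24.5, -29.7, 0], [24.5, -29.7, 0], [24.5, -29.7, 0]], "fingers": [85, 85, 85, 85, 85]}}

```text
t: 1.82
tcp_pos: [0.4661, 0.1604, 0.2312]
tool_rot: [3.119, 0.373, -0.0]
ft_force: [0.6, -0.4, 1.3]
width: 0.996
finger_force: 0.0
```

{"name": "step_arm", "arguments": {"rot": [[0, 0, -0.12], [0, 0, -0.12], [0, 0, -0.12], [0, 0, -0.12], [0, 0, -0.12]], "offset": [[0, 0, 0], [0, 0, 0], [0, 0, 0], [0, 0, 0], [0, 0, 0]], "fingers": [85, 85, 85, 85, 85]}}

```text
t: 2.23
tcp_pos: [0.4657, 0.1583, 0.2311]
tool_rot: [-2.866, -1.287, 0.001]
ft_force: [-0.6, -0.6, -0.6]
width: 0.997
finger_force: 0.0
```

{"name": "step_arm", "arguments": {"rot": [[0, 0, -0.12], [0, 0, -0.12], [0, 0, -0.12], [0, 0, -0.12], [0, 0, -0.12]], "offset": [[0, 0, 0], [0, 0, 0], [0, 0, 0], [0, 0, 0], [0, 0, 0]], "fingers": [85, 85, 85, 85, 85]}}

```text
t: 2.65
tcp_pos: [0.4657, 0.1582, 0.2311]
tool_rot: [-2.358, -2.076, 0.001]
ft_force: [1.4, -0.4, 0.5]
width: 0.993
finger_force: 0.0
```

{"name": "step_arm", "arguments": {"rot": [[0, 0, -0.12], [0, 0, -0.12], [0, 0, 0]], "offset": [[0, 0, 0], [0, 0, 0], [0, 0, 0]], "fingers": [85, 85, 85]}}

```text
t: 2.9
tcp_pos: [0.4657, 0.1582, 0.2312]
tool_rot: [-2.094, -2.341, 0.001]
ft_force: [-0.1, -0.6, 0.5]
width: 0.995
finger_force: 0.0
```

{"name": "step_arm", "arguments": {"rot": [[0, 0, 0], [0, 0, 0], [0, 0, 0], [0, 0, 0], [0, 0, 0]], "offset": [[33, 20.5, 0], [33, 20.5, 0], [33, 20.5, 0], [0, 0, 35], [0, 0, 35]], "fingers": [85, 85, 85, 85, 85]}}

```text
t: 3.32
tcp_pos: [0.5178, 0.2652, 0.1613]
tool_rot: [2.1, 2.333, 0.007]
ft_force: [0.7, -0.5, -1.2]
width: 0.996
finger_force: 0.0
```

{"name": "step_arm", "arguments": {"rot": [[0, 0, 0], [0, 0, 0], [0, 0, 0], [0, 0, 0], [0, 0, 0]], "offset": [[0, 0, 35], [0, 0, 35], [0, 0, 35], [0, 0, 30], [0, 0, 16]], "fingers": [85, 85, 85, 85, 85]}}

```text
t: 3.73
tcp_pos: [0.5147, 0.2627, 0.0066]
tool_rot: [-2.103, -2.33, 0.007]
ft_force: [-0.1, -0.2, 0.2]
width: 0.995
finger_force: 0.0
```

{"name": "step_arm", "arguments": {"rot": [[0, 0, 0], [0, 0, 0]], "offset": [[0, 0, 10], [0, 0, 0]], "fingers": [85, 85]}}

```text
t: 3.9
tcp_pos: [0.5156, 0.2629, -0.0015]
tool_rot: [-2.101, -2.333, 0.005]
ft_force: [-0.8, 0.2, 0.0]
width: 0.995
finger_force: 0.0
```

Run:
```python
from h import *
a=arm.camera("scene")
c=a[200:300,230:350]
cv2.imwrite("pics/s1.png",cv2.resize(c,None,fx=6,fy=6,interpolation=cv2.INTER_CUBIC))
```

```text
(no output)
```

View pics/s1.png

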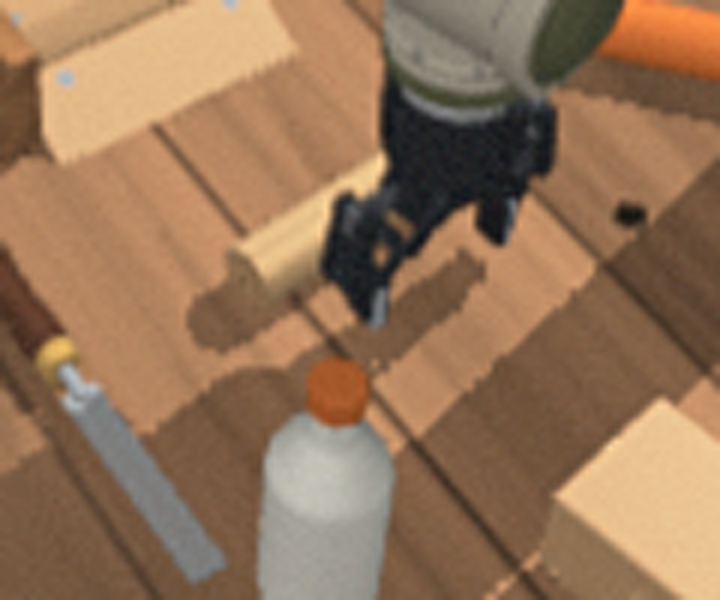

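The open fingers stand left of the blank (tips at about (375,320) and (495,240) in the crop), clear of it and just above the bench. Next I'll push towards the jig.

{"name": "step_arm", "arguments": {"rot": [[0, 0, 0], [0, 0, 0], [0, 0, 0], [0, 0, 0], [0, 0, 0]], "offset": [[-6, 0, 0], [-5, 0, 0], [-5, 0, 0], [-5, 0, 0], [-5, 0, 0]], "fingers": [85, 85, 85, 85, 85]}}

```text
t: 4.37
tcp_pos: [0.5196, 0.2368, 0.001]
tool_rot: [2.1, 2.336, 0.002]
ft_force: [0.3, 0.4, -0.9]
width: 0.993
finger_force: 0.3
```

{"name": "step_arm", "arguments": {"rot": [[0, 0, 0.006], [0, 0, 0.006], [0, 0, 0.006], [0, 0, 0.006], [0, 0, 0.006]], "offset": [[-5, 0, 0], [-5, 0, 0], [-5, 0, 0], [-5, 0, 0], [-5, 0, 0]], "fingers": [85, 85, 85, 85, 85]}}

```text
t: 4.78
tcp_pos: [0.5216, 0.2119, 0.0003]
tool_rot: [-2.135, -2.304, 0.0]
ft_force: [-0.3, -0.1, 0.3]
width: 0.994
finger_force: 0.0
```

{"name": "step_arm", "arguments": {"rot": [[0, 0, 0.006], [0, 0, 0.006], [0, 0, 0.006], [0, 0, 0.006], [0, 0, 0.006]], "offset": [[-5, 0, 0], [-5, 0, 0], [-5, 0, 0], [-5, 0, 0], [-5, 0, 0]], "fingers": [85, 85, 85, 85, 85]}}

```text
t: 5.2
tcp_pos: [0.5232, 0.187, 0.0003]
tool_rot: [-2.169, -2.272, -0.0]
ft_force: [0.3, -0.4, 0.1]
width: 0.997
finger_force: 0.1
```

Run:
```python
from h import *
a=arm.camera("top")
c=a[105:235,165:345]
cv2.imwrite("pics/c2.png",cv2.resize(c,None,fx=4.4,fy=4.4,interpolation=cv2.INTER_CUBIC))
```

```text
(no output)
```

View pics/c2.png

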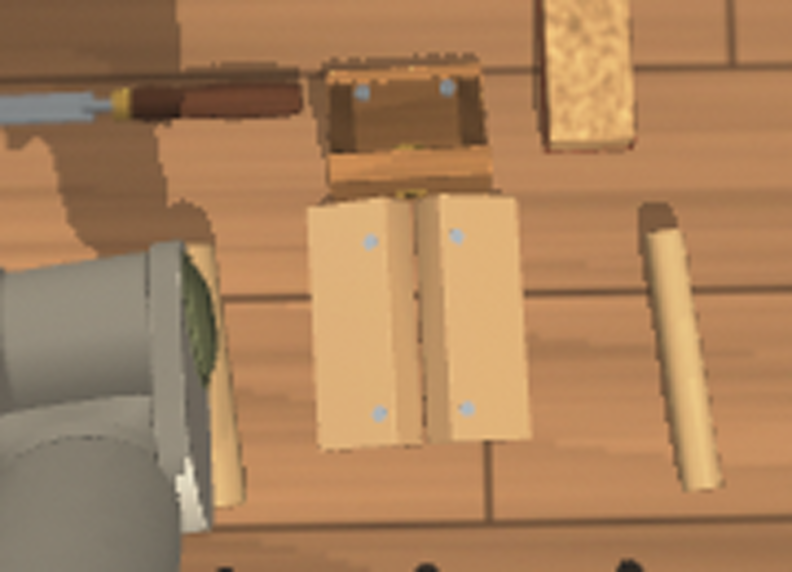

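```bash
cat >> h.py <<'E'
O=np.array([0.6507,0.0069]);YAW=0.0294
X=np.array([np.cos(YAW),np.sin(YAW)]);Y=np.array([-X[1],X[0]])
def P(x,y,z): return px2w("top",165+(x+.5)/4.4-.5,105+(y+.5)/4.4-.5,z)[:2]
def J(p): p=np.array(p)[:2]-O; return np.array([p@X,p@Y]).round(4)
E
python3 - <<'E'
from h import *
f,n=P(212,245,.02),P(244,503,.02)
print(J(f),J(n),np.arctan2(*(f-n)[::-1])-YAW,"tcp",J(arm.observe()["tcp_pos"]))
E
```

```text
[-0.0283  0.1407] [-0.2082  0.1251] 0.08626559141365259 tcp [-0.1221  0.1831]
```

Blank at the moment: right edge from (212,245) to (244,503) in the crop, rolling well but still yawed by 0.086 rad, with the far finger leading. I'll shift the fingers towards its far end, so they straighten it when it meets the ramp.

{"name": "step_arm", "arguments": {"rot": [[0, 0, 0], [0, 0, 0.006], [0, 0, 0.006], [0, 0, 0.005], [0, 0, 0]], "offset": [[4, 12, 0], [0, 13, 0], [-7, 0, 0], [-7, 0, 0], [-7, 0, 0]], "fingers": [85, 85, 85, 85, 85]}}

```text
t: 5.67
tcp_pos: [0.548, 0.1709, 0.0001]
tool_rot: [-2.188, -2.254, 0.001]
ft_force: [-0.0, 0.8, 0.9]
width: 0.995
finger_force: 0.3
```

{"name": "step_arm", "arguments": {"rot": [[0, 0, 0], [0, 0, 0], [0, 0, 0], [0, 0, 0], [0, 0, 0]], "offset": [[-7, 0, 0], [-7, 0, 0], [-7, 0, 0], [-7, 0, 0], [-5, 0, 0]], "fingers": [85, 85, 85, 85, 85]}}

```text
t: 6.08
tcp_pos: [0.5497, 0.1378, 0.0004]
tool_rot: [-2.188, -2.254, 0.0]
ft_force: [0.5, -0.3, 0.5]
width: 0.992
finger_force: 0.0
```

Run:
```python
from h import *
a=arm.camera("top")
c=a[105:235,165:345]
cv2.imwrite("pics/c3.png",cv2.resize(c,None,fx=4.4,fy=4.4,interpolation=cv2.INTER_CUBIC))
s=arm.observe();print(s["t"],"tcp",J(s["tcp_pos"]),s["tcp_pos"][2])
```

```text
6.1333 tcp [-0.097   0.1332] 0.0003581558006781546
```

View pics/c3.png

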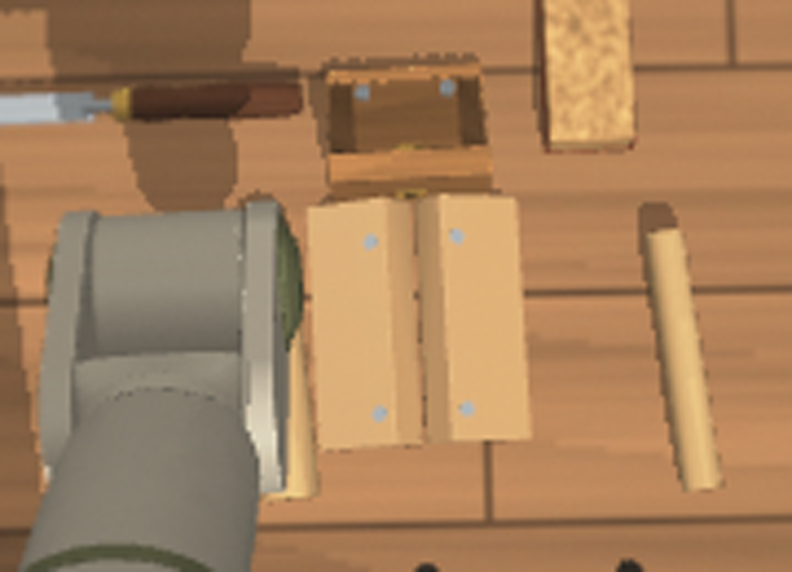

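Blank's near end is at about (300,495), its right edge reaching the ramp toe at (318,494). Next comes the push up the ramp, rising with it.

{"name": "step_arm", "arguments": {"rot": [[0, 0, 0], [0, 0, 0], [0, 0, 0], [0, 0, 0], [0, 0, 0]], "offset": [[-5, 0, 0], [-5, 0, 0], [-5, 0, 0], [-5, 0, 0], [-5, 0, 0]], "fingers": [85, 85, 85, 85, 85]}}

```text
t: 6.55
tcp_pos: [0.5506, 0.1134, 0.0004]
tool_rot: [2.188, 2.255, 0.001]
ft_force: [-0.2, 7.5, 3.5]
width: 0.997
finger_force: 3.2
```

{"name": "step_arm", "arguments": {"rot": [[0, 0, 0], [0, 0, 0], [0, 0, 0], [0, 0, 0], [0, 0, 0]], "offset": [[-4, 0, -1.7], [-4, 0, -1.7], [-4, 0, -1.7], [-4, 0, -1.7], [-4, 0, -1.7]], "fingers": [85, 85, 85, 85, 85]}}

```text
t: 6.97
tcp_pos: [0.5511, 0.0944, 0.0094]
tool_rot: [-2.188, -2.253, -0.003]
ft_force: [0.8, 7.5, 4.4]
width: 0.994
finger_force: 3.7
```

Run:
```python
from h import *
a=arm.camera("top")
c=a[105:235,165:345]
cv2.imwrite("pics/c4.png",cv2.resize(c,None,fx=4.4,fy=4.4,interpolation=cv2.INTER_CUBIC))
s=arm.observe();print(s["t"],"tcp",J(s["tcp_pos"]),s["tcp_pos"][2],s["ft_force"])
```

```text
7.0167 tcp [-0.0969  0.0897] 0.00963018388103945 [-0.28473361  5.8934428   3.6706643 ]
```

View pics/c4.png

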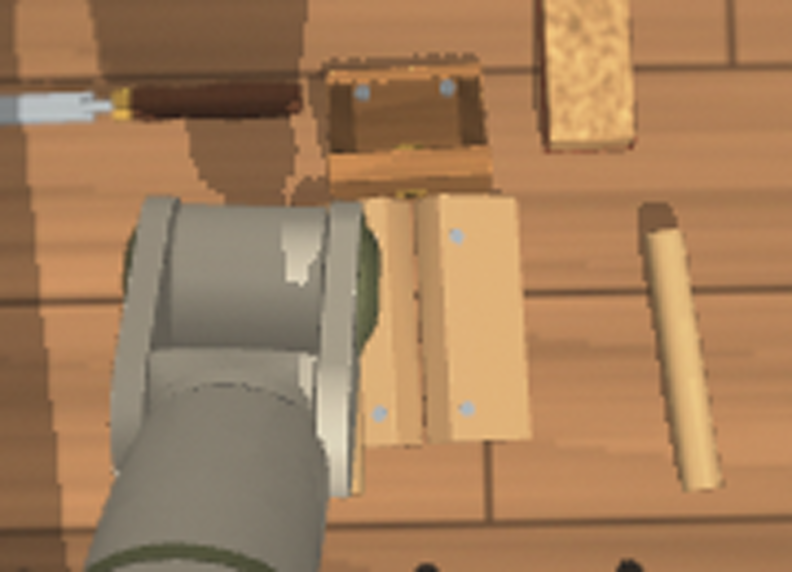

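The blank is climbing the ramp, its near end just visible at (358,490), and the push force is about 7 N. Continuing.

{"name": "step_arm", "arguments": {"rot": [[0, 0, 0], [0, 0, 0], [0, 0, 0], [0, 0, 0], [0, 0, 0]], "offset": [[-4, 0, -1], [-4, 0, -1.3], [-4, 0, -1.5], [-4, 0, -1.5], [-4, 0, -1.5]], "fingers": [85, 85, 85, 85, 85]}}

```text
t: 7.43
tcp_pos: [0.5519, 0.0751, 0.0165]
tool_rot: [-2.188, -2.253, -0.005]
ft_force: [-0.5, 11.9, 7.4]
width: 0.996
finger_force: 5.6
```

{"name": "step_arm", "arguments": {"rot": [[0, 0, 0], [0, 0, 0], [0, 0, 0], [0, 0, 0], [0, 0, 0]], "offset": [[-3, 0, -1.2], [-3, 0, -1.2], [-3, 0, -1], [-3, 0, 0], [-2, 0, 0]], "fingers": [85, 85, 85, 85, 85]}}

```text
t: 7.85
tcp_pos: [0.5521, 0.0604, 0.0196]
tool_rot: [-2.188, -2.254, -0.002]
ft_force: [-0.3, 2.2, 1.7]
width: 0.995
finger_force: 1.3
```

Run:
```python
from h import *
a=arm.camera("scene")
c=a[170:270,190:310]
cv2.imwrite("pics/s5.png",cv2.resize(c,None,fx=6,fy=6,interpolation=cv2.INTER_CUBIC))
s=arm.observe();print(s["t"],"tcp",J(s["tcp_pos"]),s["tcp_pos"][2],s["ft_force"])
```

```text
7.9 tcp [-0.097   0.0556] 0.01939929350225262 [-0.49692629  2.13070192  2.01351373]
```

View pics/s5.png

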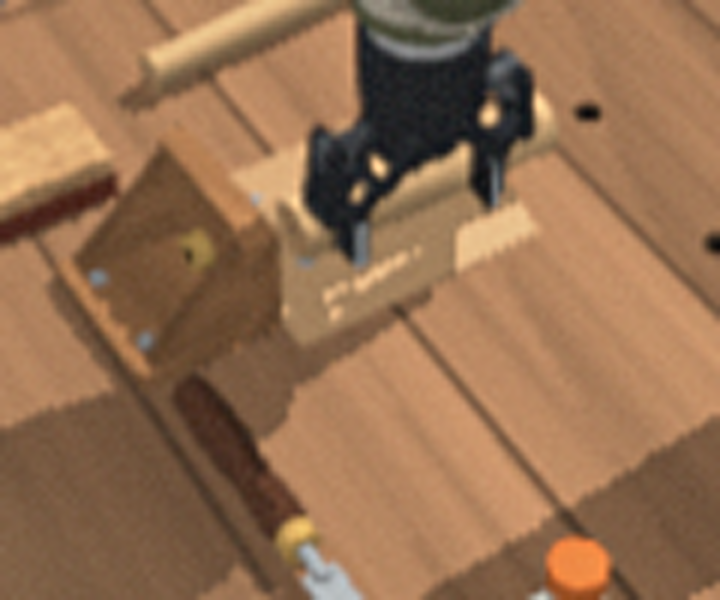

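The blank is at the crest, lined up with the V, with the fingertips behind it at (360,255) and (495,200). A slow push over the land comes next.

{"name": "step_arm", "arguments": {"rot": [[0, 0, 0], [0, 0, 0], [0, 0, 0], [0, 0, 0], [0, 0, 0]], "offset": [[-2, 0, 0], [-2, 0, 0], [-2, 0, 0], [-2, 0, 0], [-2, 0, 0]], "fingers": [85, 85, 85, 85, 85]}}

```text
t: 8.32
tcp_pos: [0.5524, 0.0494, 0.0189]
tool_rot: [-2.188, -2.254, 0.0]
ft_force: [0.9, 0.4, -0.2]
width: 0.997
finger_force: 0.0
```

{"name": "step_arm", "arguments": {"rot": [[0, 0, 0], [0, 0, 0], [0, 0, 0], [0, 0, 0], [0, 0, 0]], "offset": [[-2, 0, 0], [-2, 0, 0], [-2, 0, 0], [0, 0, 0], [0, 0, 0]], "fingers": [85, 85, 85, 85, 85]}}

```text
t: 8.73
tcp_pos: [0.5525, 0.0436, 0.019]
tool_rot: [-2.188, -2.254, 0.0]
ft_force: [-0.5, -0.1, 0.1]
width: 0.992
finger_force: 0.0
```

{"name": "step_arm", "arguments": {"rot": [[0, 0, 0], [0, 0, 0], [0, 0, 0], [0, 0, 0], [0, 0, 0]], "offset": [[10, 0, -3], [20, 0, -10], [0, 0, -35], [0, 0, -35], [0, 0, 0]], "fingers": [85, 85, 85, 85, 85]}}

```text
t: 9.15
tcp_pos: [0.5543, 0.0748, 0.1083]
tool_rot: [2.181, 2.25, 0.011]
ft_force: [1.1, -0.1, 0.4]
width: 1.0
finger_force: 0.0
```

Run:
```python
from h import *
a=arm.camera("top");b=arm.camera("scene")
c=cv2.resize(a[105:235,185:325],None,fx=4.2,fy=4.2,interpolation=cv2.INTER_CUBIC)[:, :]
cv2.imwrite("pics/c6.png",c)
s=arm.observe();print(s["t"],"tcp",J(s["tcp_pos"]),s["tcp_pos"][2],s["ft_force"])
```

```text
9.25 tcp [-0.0967  0.0705] 0.10332478362033064 [ 0.18774835 -0.42008486 -0.57762621]
```

View pics/c6.png

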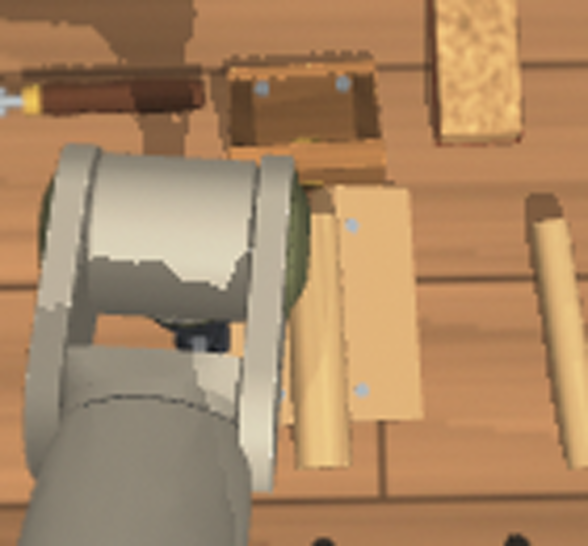

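The blank lies in the V, from about (320,213) to (323,467) in the crop. Next I'll work out the end gap.

Run:
```python
from h import *
for p in((320,213),(323,467)):
  w=px2w("top",185+(p[0]+.5)/4.2-.5,105+(p[1]+.5)/4.2-.5,.034);print(w,J(w))
w=O+X*-.27;print("target start",w)
s=arm.observe();r=Rn.from_rotvec(s["tool_rot"])
for d in(-.27,-.09):
  print("delta tool mm",r.inv().apply(np.r_[O+X*d,.02]-s["tcp_pos"])*1000)
```

```text
[ 6.28057728e-01 -3.48021289e-04  3.40000000e-02] [-0.0228 -0.0066]
[0.44541644 0.00092987 0.034     ] [-2.054e-01  1.000e-04]
target start [ 0.38081668 -0.00103686]
delta tool mm [ -70.25339603 -173.67306944   82.83334632]
delta tool mm [-70.48459325   6.32601565  83.35862204]
```

{"name": "step_arm", "arguments": {"rot": [[0, 0, 0], [0, 0, 0], [0, 0, 0], [0, 0, 0], [0, 0, 0]], "offset": [[-14, -29.7, 0], [-14, -29.7, 0], [-14, -29.7, 0], [-14, -29.7, 0], [-14, -29.7, 0]], "fingers": [85, 50, 20, 0, 0]}}

```text
t: 9.67
tcp_pos: [0.4032, -0.0005, 0.101]
tool_rot: [-2.186, -2.254, 0.002]
ft_force: [0.4, -0.6, 0.5]
width: 0.449
finger_force: 0.0
```

{"name": "step_arm", "arguments": {"rot": [[0, 0, 0], [0, 0, 0], [0, 0, 0], [0, 0, 0], [0, 0, 0]], "offset": [[0, 0, 0], [0, 0, 30], [0, 0, 30], [0, 0, 21], [0, 0, 0]], "fingers": [0, 0, 0, 0, 0]}}

```text
t: 10.08
tcp_pos: [0.4033, 0.0001, 0.0178]
tool_rot: [-2.183, -2.249, 0.005]
ft_force: [-0.2, 0.3, -0.2]
width: -0.001
finger_force: 0.0
```

Run:
```python
from h import *
b=arm.camera("scene")
cv2.imwrite("pics/s7.png",cv2.resize(b[150:250,210:330],None,fx=6,fy=6,interpolation=cv2.INTER_CUBIC))
s=arm.observe();print(s["t"],"tcp",J(s["tcp_pos"]),s["tcp_pos"][2],s["ft_force"],s["width"],Rn.from_rotvec(s["tool_rot"]).as_matrix()[:,1])
```

```text
10.1333 tcp [-0.2466  0.0003] 0.019487195258004235 [0.42617091 0.01982449 0.39080996] -0.003695768847343294 [ 0.99953722  0.0299845  -0.00512542]
```

View pics/s7.png

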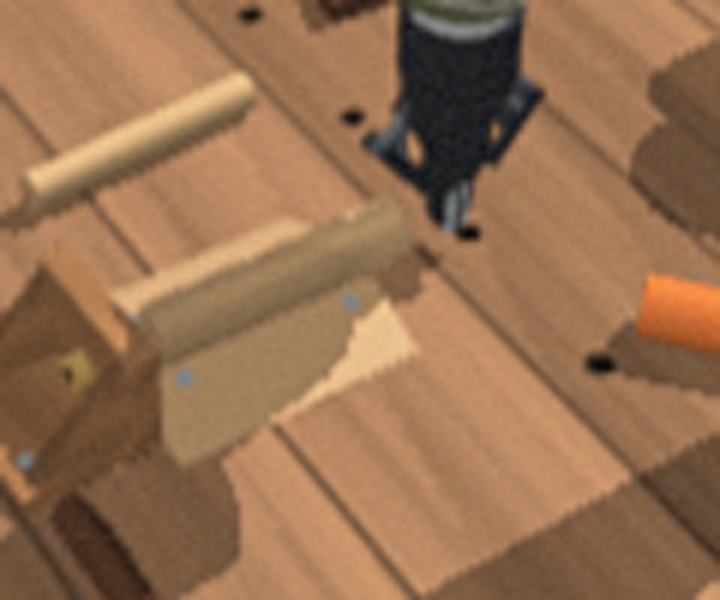

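The closed fingers (tips at (455,230)) stand just behind the blank's near end at (400,235), in line with it. I'll push endwise.

{"name": "step_arm", "arguments": {"rot": [[0, 0, 0], [0, 0, 0], [0, 0, 0], [0, 0, 0], [0, 0, 0]], "offset": [[0, 5, 0], [0, 5, 0], [0, 5, 0], [0, 4, 0], [0, 4, 0]], "fingers": [0, 0, 0, 0, 0]}}

```text
t: 10.55
tcp_pos: [0.4292, 0.0, 0.0216]
tool_rot: [2.187, 2.254, 0.001]
ft_force: [-0.7, -1.2, -0.4]
width: -0.001
finger_force: 0.0
```

{"name": "step_arm", "arguments": {"rot": [[0, 0, 0], [0, 0, 0], [0, 0, 0], [0, 0, 0], [0, 0, 0]], "offset": [[0, 3, 0], [0, 3, 0], [0, 3, 0], [0, 3, 0], [0, 3, 0]], "fingers": [0, 0, 0, 0, 0]}}

```text
t: 10.97
tcp_pos: [0.4433, 0.0006, 0.021]
tool_rot: [-2.188, -2.254, 0.001]
ft_force: [-3.0, 0.9, 1.9]
width: 0.001
finger_force: 1.4
```

{"name": "step_arm", "arguments": {"rot": [[0, 0, 0], [0, 0, 0], [0, 0, 0], [0, 0, 0]], "offset": [[0, 2, 0], [0, 2, 0], [0, 1, 0], [0, 1, 0]], "fingers": [0, 0, 0, 0]}}

```text
t: 11.3
tcp_pos: [0.4494, 0.0007, 0.021]
tool_rot: [-2.188, -2.254, 0.0]
ft_force: [-2.5, 0.0, 2.0]
width: -0.005
finger_force: 1.3
```

{"name": "step_arm", "arguments": {"rot": [[0, 0, 0], [0, 0, 0], [0, 0, 0], [0, 0, 0]], "offset": [[0, 1, 0], [0, 1, 0], [0, 1, 0], [0, 0.5, 0]], "fingers": [0, 0, 0, 0]}}

```text
t: 11.63
tcp_pos: [0.453, 0.0007, 0.021]
tool_rot: [2.188, 2.254, 0.0]
ft_force: [-2.1, -0.3, -0.2]
width: 0.001
finger_force: 0.9
```

{"name": "step_arm", "arguments": {"rot": [[0, 0, 0], [0, 0, 0], [0, 0, 0]], "offset": [[0, 0.5, 0], [0, 0.5, 0], [0, 0.5, 0]], "fingers": [0, 0, 0]}}

```text
t: 11.88
tcp_pos: [0.4543, 0.0008, 0.021]
tool_rot: [-2.188, -2.254, 0.0]
ft_force: [-1.1, -0.4, 1.2]
width: 0.001
finger_force: 0.9
```

{"name": "step_arm", "arguments": {"rot": [[0, 0, 0], [0, 0, 0], [0, 0, 0], [0, 0, 0]], "offset": [[0, 0.5, 0], [0, 0.5, 0], [0, 0.5, 0], [0, 0, 0]], "fingers": [0, 0, 0, 0]}}

```text
t: 12.22
tcp_pos: [0.4546, 0.0009, 0.0209]
tool_rot: [-2.186, -2.253, 0.003]
ft_force: [-6.6, -2.5, 4.9]
width: -0.006
finger_force: 3.9
```

Run:
```python
from h import *
a=arm.camera("top")
cv2.imwrite("pics/c8.png",cv2.resize(a[130:230,210:310],None,fx=6,fy=6,interpolation=cv2.INTER_CUBIC))
for d in (-.18,0): print((w2px("top",np.r_[O+X*d,.034])-[210,130]+.5)*6-.5)
```

```text
[309.31952398 466.32336902]
[292.16880854 110.64521598]
```

View pics/c8.png

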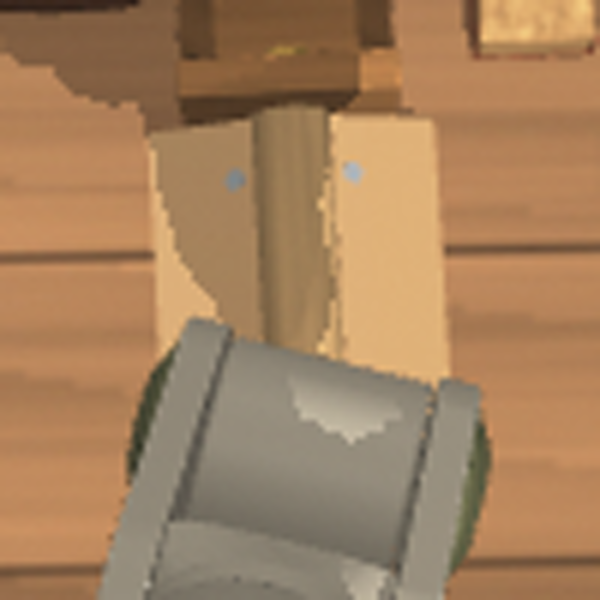

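The blank's far end meets the plate at (292,107), and the force jumped to 6.6 N with the arm stalled, so it is butted. I'll back off.

{"name": "step_arm", "arguments": {"rot": [[0, 0, 0], [0, 0, 0], [0, 0, 0], [0, 0, 0], [0, 0, 0]], "offset": [[0, -4, 0], [0, -15, 0], [0, -25, 0], [0, -15, -20], [0, 0, -40]], "fingers": [0, 0, 0, 0, 0]}}

```text
t: 12.68
tcp_pos: [0.3925, -0.0001, 0.0789]
tool_rot: [-2.183, -2.247, 0.007]
ft_force: [0.2, -0.3, 0.0]
width: -0.002
finger_force: 0.0
```

{"name": "step_arm", "arguments": {"rot": [[0, 0, 0], [0, 0, 0], [0, 0, 0], [0, 0, 0], [0, 0, 0]], "offset": [[0, 0, -40], [0, 0, -40], [0, 0, -30], [0, 0, 0], [0, 0, 0]], "fingers": [0, 0, 0, 0, 0]}}

```text
t: 13.1
tcp_pos: [0.3976, -0.0011, 0.1923]
tool_rot: [2.185, 2.251, 0.004]
ft_force: [0.1, -0.3, -0.4]
width: 0.004
finger_force: 0.0
```

Run:
```python
from h import *
a=arm.camera("top")
cv2.imwrite("pics/c9.png",cv2.resize(a[130:230,210:310],None,fx=6,fy=6,interpolation=cv2.INTER_CUBIC))
s=arm.observe();print(s["t"],s["tcp_pos"],s["ft_force"])
```

```text
13.15 [ 0.39684185 -0.00090346  0.19091468] [-0.42398764 -0.42132134 -0.08566498]
```

View pics/c9.png

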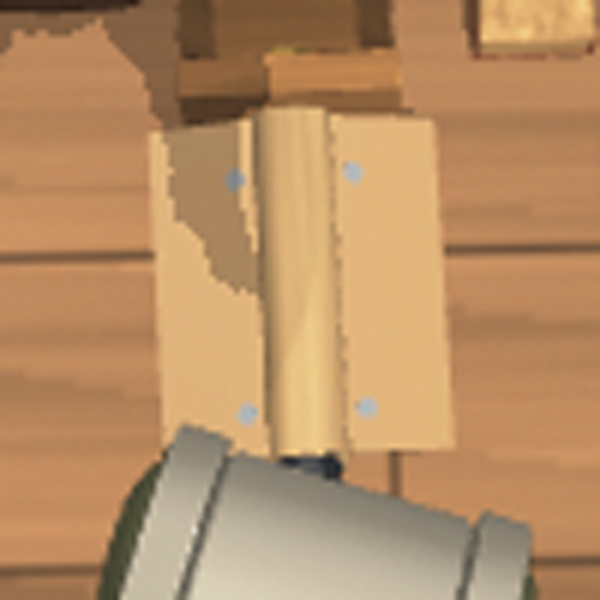

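The blank lies centred in the V from (292,107) to about (310,455), its far end against the plate and the robot clear of it, so I'm handing in.

```bash
python3 -c "
from bench import arm
print(arm.sign_off())"
```

```text
the job is handed in; nothing more can be done
None
```

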